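Clamp a starter solenoid and hold the test dial at start

ROBOT

A 6-joint arm with a two-finger parallel gripper is mounted at the origin on the work surface. World frame = base frame: x ahead of the robot, y to its left, z up, the work surface at z = 0. Lengths are in m, angles in degrees, forces in N, time in s.
With the tool pointing down it reaches from about 0.35 to 0.875 m from the base axis. Payload 4.2 kg.
Tool frame: the origin (TCP) lies midway between the tips of the shut fingers; the grasp point (between the pads) lies 19 mm behind it; y points along the fingers, z is the direction in which the jaws open and shut, and the axes are right-handed (so a half turn about y gives the same grasp; the last joint's range is limited). The gripper opens to 87 mm and grips with 3 to 60 N. Pads are 19 mm wide; open, the fingers measure 117 mm over their backs; the gripper's body (75 mm by 190 mm) begins 51 mm behind the grasp point.
Start: joints at [90.676, 22.042, 0.453, 0, -68.411, -14.817], TCP at [0.153, 0.606, 0.197] pointing down, gripper open.
Joint ranges: [-179.83, 179.83], [-69.29, 118.12], [-61.27, 80.66], [-181.25, 117.63], [-171.15, -9.14], [-177.46, 177.46]. Speed limits (degrees/s): [159.86, 159.86, 180, 180, 180, 180].

INTERFACE

Orientations are given as [roll, pitch, yaw] about the fixed x, y, z axes, in that order (R = Rz(yaw) Ry(pitch) Rx(roll)).
In Python, from workcell import env gives the robot as it stands. The module is installed in compiled form; this text tells all that it offers. Calls block until the motion is done:
- env.goto(position, orientation): joint-space move of the TCP to a pose.
- env.move_straight(position, rotation=None, rate=0.15, force_limit=None): straight line of the TCP; rotation=None keeps the orientation; rate is the mean speed in m/s. With force_limit (N) it stops when the force on the tool has changed by that much, and returns True; else False.
- env.set_joints(angles): joint-space move.
- env.gripper_to(opening, grasp_force=None): opening from 0.0 (shut) to 1.0 (fully open); grasp_force is the grip in N (None keeps the last); returns when the fingers have stopped.
- env.dwell(seconds).
- env.inverse_kinematics(position, orientation): joint angles nearest the present ones, or None.
- env.read_state(): the state.
- env.grab_frame(name): name is "side" or "top" or "wrist"; returns a dict with "image" (480x640x3 uint8, blue, green, red), "fx", "fy", "cx", "cy" (pixels), "position" and "orientation" of the camera in the world. Camera axes: x right, y up, looking along -z (the intrinsics and any distortion apply to the point x, -y, -z); pixel columns grow to the right and rows downward; lengths in m; the calibration is good to about 2 mm. A picture is of the moment at which its call begins. There is no depth.
A pose or a line that the arm cannot do raises env.Unreachable and nothing moves.
- env.close_job(): hands the job in, once; it reports no verdict.
Trained networks look in a picture, given as the dict that the camera call returned (one of the last four; its "shot" number tells which), for a name from the list of things; names that differ only in an ending like _2 or _b are one class to them, and where a whole thing is asked for, a point or a joint stands for the part that bears it (a point fixed in the world has none). Each returns a list of dicts, best first, with "score" (0 to 1); they miss things now and then, are a little off and sometimes report something else, mostly with a low value. They report only what shows in the picture. A call takes as long as a camera call. They do not tell look-alikes from the thing itself.
- env.search_frame(picture, thing): "xyz" ([x, y, z] in m, in world coordinates, good to about 4 mm: the middle of the surface that is visible of it).
- env.trace(picture, thing): "mask" (480x640 bool, what is visible of it).
The state is a dict: "clock": time; "joint_positions": joint angles; "qvel": joint speeds; "joint_torque": joint torques, N m; "position": TCP position; "tool_rot": TCP orientation; "force": force on the tool from outside, world axes, zero at the start; "wrist_torque": the same for the moment, N m; "opening": opening from 0.0 (shut) to 1.0 (fully open).
Only numpy, scipy, OpenCV 4.12 (cv2) and the standard library are available. Lean on these libraries where they do the work, as an engineer would, in place of code of your own. Each camera call takes 0.05 s, during which the arm holds its last target. There are 200 camera calls.

TASK

Bench-test the starter solenoid: turn the vise's crank clockwise until the jaw comes down and grips the solenoid firmly in its cradle, then turn the spring-return test dial by its lever clockwise past its first two detents to the third and last position, and keep it held there. The dial snaps back if let go, so finish while still holding it at the third position with the solenoid clamped. Leave the filter can, carton and spray can where they are.

Things in the scene. Friction and masses are not known exactly. Their poses are not given: they have to be found in the camera images.
- vise: Grey screw-down vise, fixed to the bench: base plate 150 x 180 x 18 mm, 252 mm high over all. Origin: centre of its underside, z up. Two steel columns at its y = -68 and +68 mm carry a bridge (50 mm along x, 170 mm along y, top 180 mm up). A V cradle runs along its x axis. The crank turns on top of the bridge about the vise's vertical centre line.
- crank_axis (a point): Fixed point on the crank's vertical turning axis, 236 mm above the bench, level with crank_grip.
- crank (a joint): Crank angle, rad; grows clockwise seen from above; 0 is jaw up, end stop at 5.94; starts at 0 to 1.4. Lowers the jaw 3.2 mm per rad: it meets the solenoid at about 3.75, then springs in the jaw press 6 N more per mm (20 N at 4.7 rad, about 42 N at the stop, never more). Takes 0.22 N m (4 N at the sleeve), up to 0.36 N m when clamping; stays where it is left.
- crank_grip (a point): Point on the axis of the crank's sleeve, 236 mm above the bench. The sleeve is a black upright round handle, 19 mm diameter, from 204 to 252 mm above the bench, turning freely on its own pin, 55 mm from the crank's axis. Under it a 10 mm thick steel crank arm, top at 204 mm; hub top at 206 mm. Nothing else on the vise is higher.
- jaw: Steel jaw block 46 x 52 x 22 mm with arms that slide on the columns. Its origin lies on the vise's centre line, 103 mm below the jaw's underside (at crank 0 at bench height); it sinks as the jaw comes down.
- solenoid: The workpiece: a steel starter solenoid, cylinder of 54 mm diameter and 90 mm long with a flange and rod at one end and a black cap with two copper studs at the other, 0.8 kg, lying loose in the vise's V cradle, under the jaw. Origin: on its axis at mid-length, about 64 mm above the bench; its x axis runs along the cylinder. Already in place: it only has to be clamped.
- switch: Test switch: flat grey metal box 200 x 200 mm, top 70 mm above the bench, fixed to the bench. Origin: centre of its underside, z up. The dial sits on the middle of its top; four small steel pips on the top mark, clockwise, rest and the first, second and third position. The side towards which the lever points halfway is its -x side.
- dial_axis (a point): Fixed point on the dial's vertical turning axis, 98 mm above the bench, level with dial_grip.
- dial (a joint): Dial angle, rad; 0 at rest, grows clockwise seen from above. Detents at 0.4, 0.8 and 1.2 (first, second, third); hard stop at 1.25. Return spring 0.14 to 0.29 N m plus up to 0.12 N m at the humps, hardest near 0.1, 0.5 and 0.9: at most about 0.38 N m, 6 N at dial_grip. No detent keeps it: let go, it springs back to 0.
- dial_grip (a point): Point on the dial's lever, in the middle of its width, 65 mm from the dial's axis, 98 mm above the bench: a place to pinch or push. The lever is a black bar 14 mm wide, from 82 to 110 mm above the bench and to 85 mm from the axis, on a round metal dial 72 mm across. The point's x axis points along the lever to its free end, z up. The box's top is 28 mm below.
- filter_can: Bystander: bare aluminium filter canister, 72 mm diameter, 86 mm high, standing. Origin: centre of its underside.
- carton: Bystander: small cardboard box 75 x 110 x 50 mm. Origin: centre of its underside.
- spray_can: Bystander: white spray can, 60 mm diameter, 150 mm high, standing. Origin: centre of its underside.
There are look-alikes about, which are no part of the job. What is shaped like the vise but pink is not meant.

How it is judged (in metres and radians):
On the way, in this order (a step that is already met when the one before it is completed fails the run):
1. the jaw presses on the solenoid in its cradle with more than 20 N (contact force between jaw and solenoid above 20 N and z of solenoid in the frame of vise below 0.072 m and distance of solenoid from where it was at the start of the episode below 0.015 m), for 0.3 s.
2. the dial is at its third position (above 1.1 rad), the robot pushing its lever (value of joint dial above 1.1 rad and contact force between any of the fingers, the arm and dial above 1 N), for 0.3 s.
At the end, for the whole second after the job is handed in: The robot is still holding the dial's lever (more than 1 N on it) at the third position (dial above 1.1 rad), while the jaw presses the solenoid with more than 20 N and the solenoid lies in its cradle, within 15 mm of where it started (all of step 1 and all of step 2); the arm keeps its last pose, push and grip.
It fails at once if the filter can is moved more than 30 mm (distance of filter_can from where it was at the start of the episode above 0.03 m).
It fails at once if the carton is moved more than 30 mm (distance of carton from where it was at the start of the episode above 0.03 m).
It fails at once if the spray can is moved more than 30 mm (distance of spray_can from where it was at the start of the episode above 0.03 m).
It also fails if it takes over 61 s, if anything falls off the work surface, if the arm or the gripper's body presses on something with over 40 N, if the wrist force passes 120 N, or if a joint passes its speed limit or range.

## Working session

There is one attempt and no reset: what is moved stays moved. The work goes in short steps, each a Python script; the robot and the scene stay as the last script left them, time stands still between calls to the robot, and variables do not carry over. Pictures are saved under pics/ and viewed, about 8 in all and at most 12, crops included, and the job is handed in when it is done.

```bash
mkdir -p pics; python3 - <<'E'
from workcell import env
import cv2, numpy as np
s=env.read_state(); print(s["clock"],s["position"],s["tool_rot"],s["opening"])
for n in ("top","side"):
    p=env.grab_frame(n); cv2.imwrite(f"pics/{n}1.png",p["image"]); print(n,p["position"],p["orientation"],p["fx"],p["cx"],p["cy"],[k for k in p])
    for t in ("vise","crank_grip","crank","jaw","solenoid","switch","dial_grip","dial","filter_can","carton","spray_can"):
        try: print(t,[(np.round(d["xyz"],3).tolist(),round(d["score"],2)) for d in env.search_frame(p,t)])
        except Exception as e: print(t,e)
E
```

```text
0.0 [0.1525107  0.6054271  0.19586155] [-8.98746090e+01  4.78371105e-03  1.65849332e+02] 0.9989503138009835
top [0.41738888 0.01465759 1.13895223] [  7.59740035  -0.24423176 -89.97190244] 453.47232149599324 321.76452226754367 233.86175771612466 ['image', 'fx', 'fy', 'cx', 'cy', 'position', 'orientation', 'shot']
vise [([0.348, 0.151, 0.025], 0.96), ([0.558, 0.16, 0.114], 0.77)]
crank_grip [([0.352, 0.156, 0.212], 0.86), ([0.58, 0.171, 0.207], 0.6)]
crank [([0.584, 0.169, 0.204], 0.83), ([0.354, 0.158, 0.209], 0.72)]
jaw []
solenoid [([0.535, 0.181, 0.081], 0.98), ([0.709, -0.022, 0.084], 0.43)]
switch [([0.509, -0.232, 0.071], 0.82)]
dial_grip [([0.482, -0.243, 0.108], 0.97), ([0.581, 0.171, 0.205], 0.63)]
dial [([0.488, -0.24, 0.11], 0.61)]
filter_can [([0.706, -0.022, 0.082], 0.86)]
carton [([0.756, 0.2, 0.049], 0.63)]
spray_can [([0.738, -0.205, 0.144], 0.89)]
side [0.20646472 0.65642158 0.62022555] [  57.34701299   -0.7140198  -151.01491607] 492.1449644176269 310.0239540177308 240.2415780211564 ['image', 'fx', 'fy', 'cx', 'cy', 'position', 'orientation', 'shot']
vise [([0.552, 0.213, 0.096], 0.65), ([0.327, 0.186, 0.046], 0.55)]
crank_grip [([0.584, 0.178, 0.206], 0.98), ([0.358, 0.16, 0.203], 0.6)]
crank [([0.585, 0.174, 0.203], 0.97), ([0.36, 0.154, 0.204], 0.8)]
jaw [([0.558, 0.202, 0.116], 0.75), ([0.33, 0.189, 0.123], 0.74)]
solenoid [([0.523, 0.194, 0.077], 0.73)]
switch [([0.489, -0.19, 0.069], 0.83)]
dial_grip [([0.483, -0.234, 0.097], 0.69), ([0.742, 0.219, 0.05], 0.45)]
dial [([0.478, -0.24, 0.099], 0.62)]
filter_can [([0.707, -0.015, 0.085], 0.96), ([0.485, -0.191, 0.073], 0.66)]
carton [([0.744, 0.218, 0.051], 0.91)]
spray_can [([0.729, -0.185, 0.093], 0.83)]
```

View pics/top1.png

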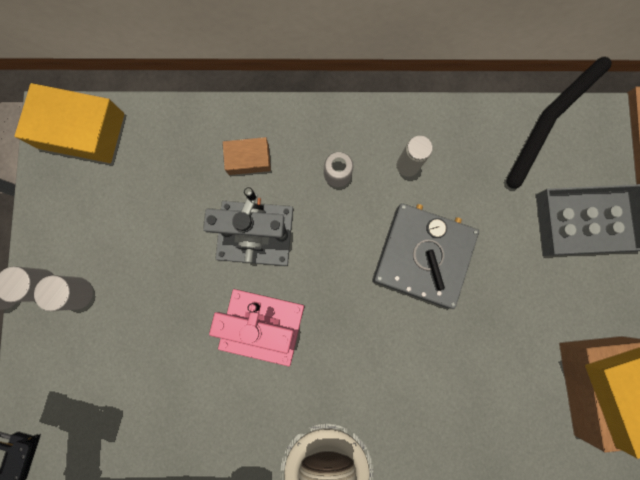

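View pics/side1.png

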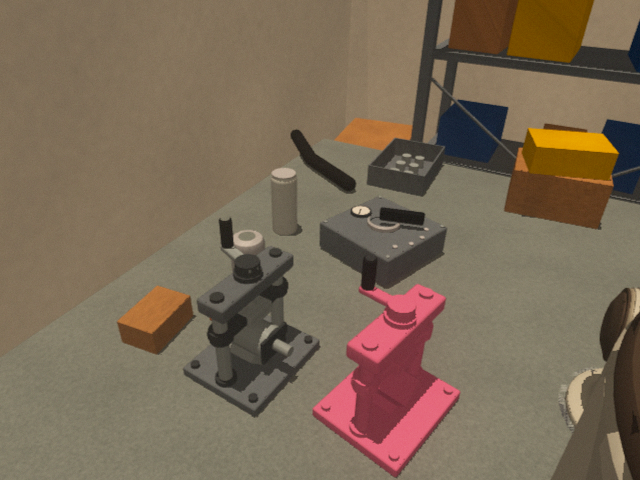

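The top view shows the grey vise with its hub at about (243,221) and sleeve top at (249,192). The dial is at about (429,254), with its lever end at (438,288) and the pips running clockwise from (439,293) to (397,279). The side view confirms that the pink vise is the look-alike. Next I'll triangulate and take a close look with the wrist camera.

```bash
cat > h.py <<'E'
from workcell import env
import cv2, numpy as np
from scipy.spatial.transform import Rotation as R
def unproj(p,u,v,z):
    d=R.from_euler("xyz",p["orientation"],degrees=True).apply([(u-p["cx"])/p["fx"],-(v-p["cy"])/p["fy"],-1])
    c=np.array(p["position"]); return c+d*(z-c[2])/d[2]
def proj(p,X):
    q=R.from_euler("xyz",p["orientation"],degrees=True).inv().apply(np.array(X)-p["position"])
    return p["cx"]+p["fx"]*q[0]/-q[2], p["cy"]-p["fy"]*q[1]/-q[2]
E
python3 - <<'E'
from h import *
p=env.grab_frame("top")
for n,u,v,z in (("hub",243,221,.206),("sleeve",249,191.5,.252),("dialc",429,254,.082),("leverend",438.5,289,.11),("leverbase",430,252,.11)):
    print(n,np.round(unproj(p,u,v,z),4))
sl=unproj(p,249,191.5,.252)
hub=unproj(p,243,221,.206)
env.goto([hub[0],hub[1],.36],[-90,0,166])
w=env.grab_frame("wrist"); cv2.imwrite("pics/w1.png",w["image"])
print(w["position"],w["orientation"]); print(proj(w,sl),proj(w,hub))
s=env.read_state(); print(s["clock"],s["position"],s["joint_positions"])
E
```

```text
hub [0.5687 0.1747 0.206 ]
sleeve [0.6209 0.1563 0.252 ]
dialc [ 0.5111 -0.2407  0.082 ]
leverend [ 0.4295 -0.253   0.11  ]
leverbase [ 0.5132 -0.2364  0.11  ]
[0.64450936 0.15632395 0.54730259] [-1.66215551e+01 -2.36376032e-02 -1.03895409e+02]
(np.float64(321.3836020275561), np.float64(159.68785991078911)) (np.float64(314.79303127289404), np.float64(212.45052730965966))
3.5167 [0.56838265 0.17560294 0.35954553] [ 3.27436308e+01  1.55764263e+01  1.37952089e+01 -1.24493946e-02
 -8.82597773e+01  4.33336696e+01]
```

View pics/w1.png

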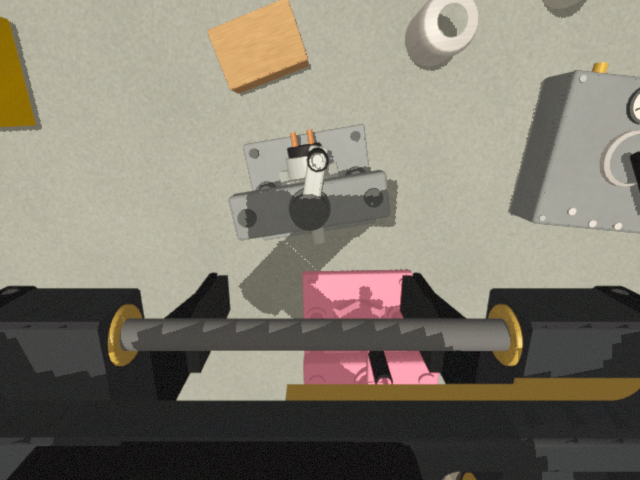

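The wrist view shows the sleeve top at (318,159) and the hub at (310,210), within about 5 px of the predictions. I'll refine the positions, grip the sleeve and crank it.

```bash
cat > crank.py <<'E'
from h import *
w=env.grab_frame("wrist")
sl=(unproj(w,318,159,.252)+[.6209,.1563,.252])/2; hub=(unproj(w,310,210,.206)+[.5687,.1747,.206])/2
v=(sl-hub)[:2]; print(unproj(w,318,159,.252),unproj(w,310,210,.206),np.hypot(*v))
c=(hub[:2]+sl[:2])/2-v/np.hypot(*v)*.0275; phi0=np.arctan2(v[1],v[0]); r=.055
rot=[-90,0,166]; z=.220
pt=lambda a:[*(c+r*np.array([np.cos(phi0-a),np.sin(phi0-a)])),z]
a0=pt(0); env.goto([a0[0],a0[1],.30],rot)
print("hit",env.move_straight(a0,force_limit=15))
env.gripper_to(0.0,grasp_force=40); s=env.read_state(); print("open",s["opening"],s["force"],s["clock"])
f0=np.array(s["force"]); a=0; log=[]
while a<np.radians(350):
    da=np.radians(15 if a<4.2 else 5); a+=da
    env.move_straight(pt(a),rate=.08)
    s=env.read_state(); f=np.array(s["force"])-f0
    er=np.array([np.cos(phi0-a),np.sin(phi0-a),0]); et=np.array([er[1],-er[0],0])
    act=np.array(s["position"])[:2]-c
    print(round(a,2),"t %.1f r %.1f z %.1f"%(f@et,f@er,f[2]),"op %.3f clk %.1f"%(s["opening"],s["clock"]),"lag %.1fmm"%(1e3*np.hypot(*(np.array(s["position"])[:2]-pt(a)[:2]))))
    if a>4.2 and f@et<-20: print("stop"); break
    if abs(f[:2]).max()>45: print("abort"); break
np.save("c.npy",[*c,phi0,a])
p=env.grab_frame("side"); cv2.imwrite("pics/s2.png",p["image"])
E
python3 crank.py
```

```text
[0.62209764 0.15888832 0.252     ] [0.5722443  0.17879655 0.206     ] 0.05450322191478434
hit False
open 0.19069310628011782 [ 1.59489401  3.075013   -0.46244965] 5.8333
0.26 t 4.5 r -3.5 z 2.5 op 0.194 clk 6.2 lag 1.6mm
0.52 t 4.2 r -4.9 z 2.4 op 0.189 clk 6.5 lag 1.5mm
0.79 t 3.0 r -6.7 z 1.5 op 0.191 clk 6.8 lag 2.2mm
1.05 t 3.3 r -6.7 z 1.3 op 0.187 clk 7.2 lag 2.8mm
1.31 t 3.2 r -6.3 z -0.3 op 0.191 clk 7.5 lag 3.3mm
1.57 t 2.5 r -5.4 z -1.8 op 0.192 clk 7.8 lag 3.5mm
1.83 t 2.0 r -4.1 z -2.7 op 0.191 clk 8.2 lag 3.5mm
2.09 t 1.0 r -3.6 z -2.2 op 0.184 clk 8.5 lag 3.3mm
2.36 t -0.4 r -1.9 z -2.1 op 0.193 clk 8.8 lag 2.8mm
2.62 t -0.9 r -4.2 z -3.0 op 0.187 clk 9.2 lag 2.0mm
2.88 t -2.6 r -3.9 z -3.6 op 0.192 clk 9.5 lag 1.0mm
3.14 t -2.5 r -2.9 z -1.9 op 0.187 clk 9.8 lag 0.4mm
3.4 t -3.7 r 0.7 z 0.5 op 0.188 clk 10.2 lag 0.7mm
3.67 t -2.7 r 2.8 z 1.4 op 0.189 clk 10.5 lag 1.4mm
3.93 t -3.6 r 4.9 z 0.8 op 0.190 clk 10.8 lag 2.3mm
4.19 t -2.3 r 4.4 z 0.6 op 0.188 clk 11.2 lag 3.0mm
4.45 t -2.8 r 3.7 z -1.0 op 0.191 clk 11.5 lag 3.5mm
4.54 t -4.2 r 5.0 z -0.0 op 0.192 clk 11.8 lag 3.5mm
4.63 t -3.5 r 4.7 z 0.5 op 0.190 clk 12.0 lag 3.5mm
4.71 t -4.1 r 4.4 z -1.0 op 0.184 clk 12.2 lag 3.6mm
4.8 t -3.8 r 3.7 z -0.7 op 0.190 clk 12.5 lag 3.7mm
4.89 t -2.0 r 3.2 z -1.0 op 0.190 clk 12.8 lag 3.7mm
4.97 t -2.8 r 3.5 z -0.7 op 0.189 clk 13.0 lag 3.6mm
5.06 t -3.0 r 2.8 z -1.8 op 0.189 clk 13.2 lag 3.6mm
5.15 t -2.7 r 3.4 z -1.6 op 0.190 clk 13.5 lag 3.5mm
5.24 t -2.3 r 3.9 z -1.0 op 0.186 clk 13.8 lag 3.5mm
5.32 t -1.4 r 2.4 z -0.8 op 0.191 clk 14.0 lag 3.4mm
5.41 t -1.7 r 2.2 z -1.1 op 0.194 clk 14.2 lag 3.3mm
5.5 t -1.2 r 1.0 z -1.0 op 0.190 clk 14.5 lag 3.1mm
5.59 t -1.8 r 1.3 z -2.4 op 0.189 clk 14.8 lag 3.0mm
5.67 t -6.1 r 1.2 z -1.3 op 0.188 clk 15.0 lag 4.1mm
5.76 t -16.7 r -2.1 z 0.4 op 0.194 clk 15.2 lag 8.1mm
5.85 t -25.9 r -4.4 z 1.2 op 0.192 clk 15.5 lag 12.4mm
stop
```

The crank reached its end stop after about 5.67 rad of travel. I'll relieve the push, release, and go to hover over the dial.

```bash
python3 - <<'E'
from h import *
cx,cy,phi0,a=np.load("c.npy"); b=5.69
q=[cx+.055*np.cos(phi0-b),cy+.055*np.sin(phi0-b),.22]
env.move_straight(q,rate=.08); print(env.read_state()["force"])
env.gripper_to(1.0); s=env.read_state(); q=list(s["position"]); 
env.move_straight([q[0],q[1],.33],rate=.15)
p=env.grab_frame("side"); cv2.imwrite("pics/s2.png",p["image"][180:420,160:480].repeat(2,0).repeat(2,1))
env.goto([.45,-.24,.30],[-90,0,180])
w=env.grab_frame("wrist"); cv2.imwrite("pics/w2.png",w["image"])
print(w["position"],w["orientation"])
for n,X in (("axis",[.512,-.239,.11]),("end",[.4295,-.253,.11])): print(n,proj(w,X))
s=env.read_state(); print(s["clock"],s["position"],s["joint_positions"],s["force"])
for yaw in (180,170,190,100,110,280): print(yaw,env.inverse_kinematics([.45,-.24,.09],[-90,0,yaw]))
E
```

```text
[-0.19578978  9.24562845 -0.98733098]
[ 0.52887014 -0.23986963  0.48780598] [-1.65735450e+01 -1.23982475e-02 -8.99222565e+01]
axis (np.float64(313.6640809608674), np.float64(147.84768431723248))
end (np.float64(326.19210834357244), np.float64(224.15034490438362))
19.8083 [ 0.45066639 -0.23945604  0.29991661] [-9.73912782e+00  7.35721939e+00 -4.80372773e+00 -5.43675503e-03
 -7.78375664e+01  9.98025358e+01] [-0.10961316  0.06687772 -0.09332619]
180 [-9.81225900e+00  1.72168252e+01 -2.40356329e+01  2.54444375e-14
 -4.87475419e+01  9.98122590e+01]
170 [-9.81225900e+00  1.72168252e+01 -2.40356329e+01  2.54444375e-14
 -4.87475419e+01  8.98122590e+01]
190 [-9.81225900e+00  1.72168252e+01 -2.40356329e+01  2.54444375e-14
 -4.87475419e+01  1.09812259e+02]
100 [ -9.812259    17.21682516 -24.03563293   0.         -48.74754191
  19.812259  ]
110 [-9.81225900e+00  1.72168252e+01 -2.40356329e+01  2.54444375e-14
 -4.87475419e+01  2.98122590e+01]
280 [-9.81225900e+00  1.72168252e+01 -2.40356329e+01 -2.54444375e-14
 -4.87475419e+01 -1.60187741e+02]
```

View pics/w2.png

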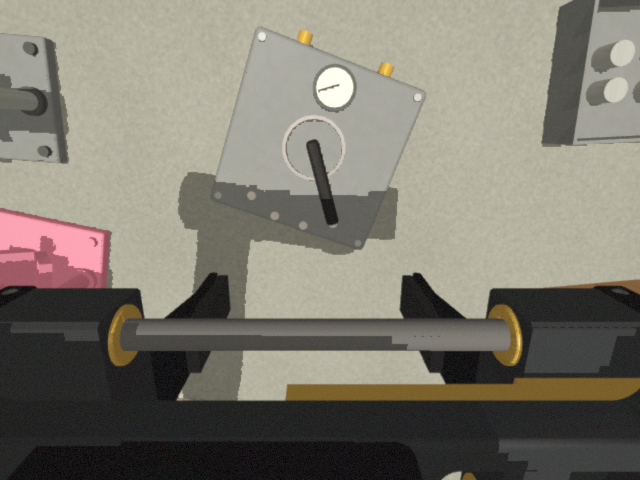

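View pics/s2.png

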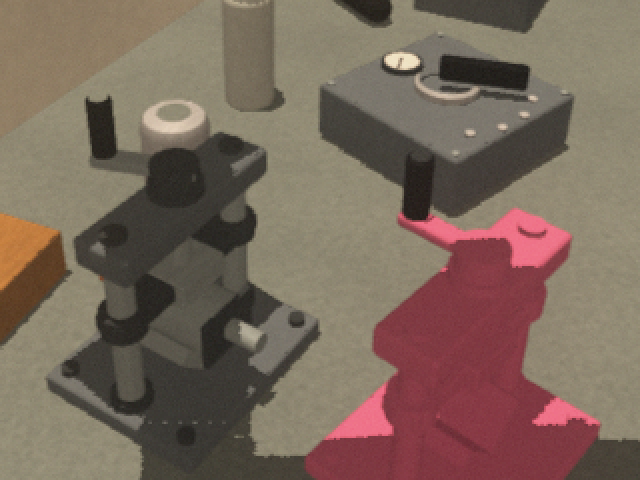

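The side view shows the grey jaw down on the solenoid, and the crank sleeve is back near its starting azimuth. The wrist view shows the dial axis at about (313,146) and the lever end at about (333,223), matching the predictions. Next I'll pinch the lever and follow the arc.

```bash
cat > dial.py <<'E'
from h import *
w=env.grab_frame("wrist")
ax=unproj(w,314,148,.080)[:2]*.5+np.array([.512,-.239])*.5
e=unproj(w,332.5,221,.11)[:2]*.5+np.array([.4295,-.253])*.5
th0=np.arctan2(*(e-ax)[::-1])%(2*np.pi)
print("axis",ax,unproj(w,314,148,.080),"end",e,"len",np.hypot(*(e-ax)),"th",np.degrees(th0))
z=.083
def pose(a): t=th0-a; return [*(ax+.065*np.array([np.cos(t),np.sin(t)])),z],[-90,0,np.degrees(t)]
P,O=pose(0)
env.gripper_to(.6)
env.goto([P[0],P[1],.16],O); print("hit",env.move_straight(P,force_limit=15))
env.gripper_to(0.0,grasp_force=30); s=env.read_state(); print("op",s["opening"],s["force"],s["clock"])
f0=np.array(s["force"])
for a in np.append(np.arange(.1,1.25,.1),[1.25,1.29]):
    P,O=pose(a); env.move_straight(P,rotation=O,rate=.05)
    s=env.read_state(); f=np.array(s["force"]); d=np.array(s["position"])[:2]-ax
    t=th0-a; er=np.array([np.cos(t),np.sin(t),0]); et=np.array([er[1],-er[0],0])
    print("%.2f meas %.3f yaw %.3f r %.1fmm t %.1f r %.1f z %.1f op %.3f clk %.1f"%(a,(th0-np.arctan2(d[1],d[0]))%6.2832,th0-np.radians(s["tool_rot"][2]%360),1e3*np.hypot(*d),f@et,f@er,f[2],s["opening"],s["clock"]))
    if np.abs(f).max()>40: print("abort"); break
np.save("d.npy",[*ax,th0,a])
p=env.grab_frame("top"); cv2.imwrite("pics/t3.png",cv2.resize(p["image"][140:340,180:500],None,fx=2.5,fy=2.5))
p=env.grab_frame("wrist"); cv2.imwrite("pics/w3.png",p["image"])
E
python3 dial.py
```

```text
axis [ 0.5112698  -0.23908997] [ 0.51053959 -0.23917995  0.08      ] end [ 0.43134488 -0.25642812] len 0.08178388832634267 th 192.23955789965126
hit False
op 0.13976538898494695 [-0.78006121 -2.28361927  1.08609019] 22.7833
0.10 meas 0.095 yaw 0.098 r 65.2mm t -4.8 r 2.3 z 1.0 op 0.139 clk 23.1
0.20 meas 0.200 yaw 0.197 r 65.3mm t -1.9 r 1.1 z 1.9 op 0.143 clk 23.4
0.30 meas 0.299 yaw 0.296 r 65.4mm t -1.5 r 2.8 z 3.6 op 0.141 clk 23.6
0.40 meas 0.393 yaw 0.396 r 65.4mm t -3.7 r 3.0 z 3.8 op 0.138 clk 23.9
0.50 meas 0.491 yaw 0.495 r 65.5mm t -4.8 r 3.7 z 4.7 op 0.139 clk 24.2
0.60 meas 0.597 yaw 0.596 r 65.6mm t -3.5 r 3.6 z 3.9 op 0.137 clk 24.5
0.70 meas 0.698 yaw 0.696 r 65.6mm t -3.0 r 2.5 z 5.4 op 0.140 clk 24.8
0.80 meas 0.789 yaw 0.796 r 65.7mm t -4.8 r 2.0 z 6.1 op 0.142 clk 25.1
0.90 meas 0.884 yaw 0.896 r 65.7mm t -6.2 r 1.9 z 5.4 op 0.138 clk 25.3
1.00 meas 0.992 yaw 0.996 r 65.7mm t -3.6 r 2.0 z 6.4 op 0.139 clk 25.6
1.10 meas 1.093 yaw 1.096 r 65.7mm t -3.6 r 2.2 z 6.8 op 0.144 clk 25.9
1.20 meas 1.181 yaw 1.196 r 65.7mm t -5.6 r 1.6 z 6.2 op 0.141 clk 26.2
1.25 meas 1.203 yaw 1.245 r 65.8mm t -9.4 r -0.6 z 8.3 op 0.140 clk 26.4
1.29 meas 1.207 yaw 1.285 r 66.0mm t -14.1 r -2.3 z 10.4 op 0.143 clk 26.7
```

View pics/t3.png

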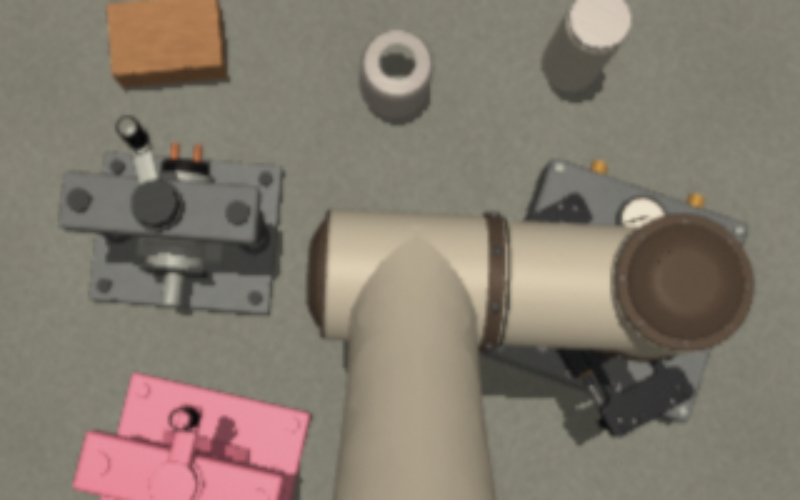

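View pics/w3.png

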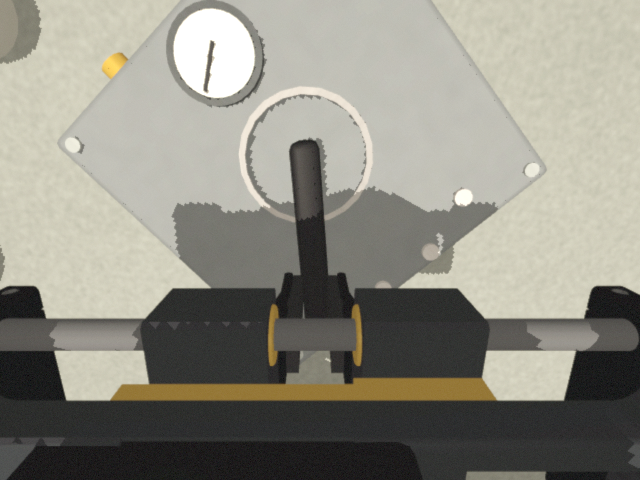

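The lever is pinched at the hard stop: the clockwise force rose from 5.6 to 14 N without further motion. Only three pips are visible, so the lever covers the fourth. The top view puts total crank travel at about 329° (5.74 rad), and the bystanders haven't moved. I'll check that it's steady, then hand in.

```bash
python3 - <<'E'
from h import *
env.dwell(0.7); s=env.read_state(); print(s["clock"],s["position"],s["force"],s["opening"])
p=env.grab_frame("top")
for t in ("filter_can","carton","spray_can","solenoid"): print(t,[(np.round(d["xyz"],3).tolist(),round(d["score"],2)) for d in env.search_frame(p,t)][:2])
env.close_job(); print("closed")
E
```

```text
27.4833 [ 0.47528412 -0.18383944  0.08283728] [-11.41176446  -8.50457938   9.83566666] 0.13761539373471748
filter_can [([0.709, -0.024, 0.08], 0.97)]
carton [([0.758, 0.201, 0.046], 0.66)]
spray_can [([0.736, -0.206, 0.143], 0.6)]
solenoid [([0.542, 0.184, 0.084], 0.93)]
the job is handed in; nothing more can be done
closed
```

I clamped the solenoid, turned the dial to its third position, and handed the job in at about 27.5 s with the gripper still holding the lever.

- **Crank:** I turned the grey vise's crank clockwise by its sleeve until it hit the end stop, after about 5.7 rad of travel. The push on the sleeve rose from about 2 N to 26 N with no further motion, so by the spec the jaw should press with about 42 N. I did not measure that force directly. The side view showed the jaw down on the solenoid.
- **Dial:** I pinched the lever and followed its arc to the hard stop. The arm's position put the dial at about 1.21 rad, with about 14 N of push on the lever, and it held steady over a 0.7 s wait.
- **Nothing else moved:** The last detections put the filter can, carton and spray can within about 5 mm of where they started. The solenoid read about 8 mm from its first reading, but the jaw now hides more of it and the networks are only good to about 4 mm. It is inside the 15 mm limit, though the margin is not certain.

No check failed.

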